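# Shut and lock the gauge chest

## Task

Put the gauge chest away for the night: with the fingertips, push both of its open drawers fully shut without slamming them, and only then push the locking bar on its top by the thumb piece to the robot's right, all the way, so that its two tongues stand in front of the drawers. Nothing needs gripping or lifting; the ring gauge, bushing and weight around the chest stay where they are.

Things in the scene. Friction and masses are not known exactly. Their poses are not given: they have to be found in the camera images.
- gauge_chest: Grey sheet-metal chest screwed to the bench, 110 mm deep (x) x 200 mm wide (y) x 62 mm high; origin under its centre on the bench; its x axis points from the drawer side (nearer the robot) to the back, y to its left side as the robot sees it, z up. It cannot move.
- front_left (a point): Centre of the outer face of the left drawer's flat front plate (grey, 68 mm wide, 50 mm high, lower edge 6 mm and upper edge 56 mm above the bench, with a paper label and a small black dot, no handle). Axes as the chest's; the point moves with the drawer. Shut, it lies at x = -63, y = +40, z = 31 mm in the chest's frame. The drawer stays where it is left and takes about 2 N to push.
- front_right (a point): The same for the right drawer; shut, it lies at x = -63, y = -55, z = 31 mm in the chest's frame.
- drawer_left (a joint): How far the left drawer is out, in m: 0 is fully shut against its stop, 0.085 fully out. It shuts along the chest's +x.
- drawer_right (a joint): How far the right drawer is out, in m: 0 is fully shut, 0.085 fully out.
- locking_bar (a joint): Travel of the steel locking bar on the front edge of the chest's top, in m: 0 is unlocked (each of its two 18 mm wide down-turned tongues hangs in front of the post to the left of a drawer, 46 to 68 mm above the bench and 4 to 8 mm ahead of the shut drawers' faces), 0.036 is fully locked against its stop (the tongues are in front of the drawers). It slides along the chest's -y (to the robot's right), stays where it is left and takes about 2 N.
- thumb_piece (a point): Middle of the upright left face of the black wedge-shaped thumb piece on the left end of the bar; this face is 22 mm wide (x), reaches from 68 to 92 mm above the bench (the point is at 80 mm) and is the one to push; the other side slopes down to the bar. Axes as the chest's; it moves with the bar; unlocked, it lies at x = -41, y = +97, z = 80 mm in the chest's frame.
- ring_gauge_1: Steel ring gauge lying loose on the back of the chest's top, 53 mm across, 18 mm high; origin under its centre. Leave alone.
- bushing_5: Pale grey bushing standing loose on the bench to the right of the chest, 70 mm across, 74 mm high; origin under its centre. Leave alone.
- weight_200: Small brass knob weight standing loose on the bench to the left of the chest, 28 mm across, 45 mm high; origin under its centre. Leave alone.
Mind the look-alikes: they are no part of the job. There is more than one size of the gauge_chest; the job needs the larger.

How it is judged:
By the outcome, as a careful person would: the job done as asked, in the order asked, and still so for the second after the job is handed in, with the robot touching nothing.
It also fails if it takes over 58 s, if anything falls off the work surface, if the arm or the gripper's body presses on something with over 40 N, if the wrist force passes 120 N, or if a joint passes its speed limit or range.

## Robot

A 6-joint arm with a two-finger parallel gripper is mounted at the origin on a cart in front of the work surface, level with it; the furniture and walls round the work are solid. World frame = base frame: x ahead of the robot, y to its left, z up, the work surface at z = 0. Lengths are in m, angles in degrees, forces in N, time in s.
With the tool pointing down it reaches from about 0.4 to 0.925 m from the base axis. Payload 3.4 kg.
Tool frame: the origin (TCP) lies between the finger pads; the fingertips stand 8 mm ahead of it and the grasp point (between the pads) lies 11 mm behind it; y points along the fingers, z is the direction in which the jaws open and shut, and the axes are right-handed (so a half turn about y gives the same grasp; the last joint's range is limited). The gripper opens to 85 mm and grips with 20 to 120 N. Pads are 22 mm wide; open, the fingers measure 114 mm over their backs; the gripper's body (76 mm by 85 mm) begins 54 mm behind the grasp point. The pads swing forward as they close: fully open they stand 13 mm farther back than shut.
Start: joints at [-71.591, 17.578, 86.31, -0, 76.112, -4.211], TCP at [0.221, -0.531, 0.239] pointing down, gripper open.
Joint ranges: [-179.03, 179.03], [-60, 130.46], [8.19, 133.38], [-81.62, 261.62], [5.75, 156.47], [-153.77, 153.77]. Speed limits (degrees/s): [147.25, 147.25, 180, 180, 180, 180].

## Interface

Orientations are given as [roll, pitch, yaw] about the fixed x, y, z axes, in that order (R = Rz(yaw) Ry(pitch) Rx(roll)).
In Python, from plant import manip gives the robot as it stands. The module is installed in compiled form; this text tells all that it offers.
- The arm moves only by the tool servo_tool, never from a script. Its argument "commands" is a list of rows, each a list of 2 entries, a list of its own where there are three numbers: the shift along the tool's x, y, z in cm, then the turn about the tool's y in degrees. In form: [[[tx, ty, tz], twist], ...]. A call has 1 to 10 rows; each row shifts and turns the commanded pose from where the row before left it, along the tool's axes as they then stand; what a row does not reach is not made up. A row lasts 1/12 s, in which the tool goes at most 41.7 mm and 7.16 degrees, less where a joint would pass 70% of its speed; a pose out of reach is approached as far as the arm can. A call is refused whole if a number of a shift passes 4.17 or a number of a turn 7.16, either way. A call with a gripper value outside its range is refused whole. "fingers" is the opening, from -1 (shut) to 1 (fully open), set as the call begins (left out, the last holds). The fingers move at their own pace and stop on an object; "newtons" is the grip in N (left out, the last holds). Time passes only in rows, so rows that do not move let the fingers close. It gives the time, the measured TCP pose, the force and the opening at its end, in the units of the state.
- manip.get_obs(): the state, without advancing time (a new reading comes with each control period).
- manip.camera(name): name is "scene" or "top" or "wrist"; returns a dict with "pixels" (480x640x3 uint8, red, green, blue), "depth" (480x640 float32, m along the optical axis (not along the pixel's ray), 0 where there is no reading), "fovy" (degrees; the focal length in pixels is half the picture's height over the tangent of half this angle, whatever the lens; pixels are square), "cx", "cy" (the principal point, pixels), "dist" ([k1, k2, p1, p2, k3] as OpenCV has them; the pictures are not rectified), "world_from_camera" (4x4, takes a point from camera to world coordinates). Camera axes: x right, y down, z forward; pixel columns grow to the right and rows downward; lengths in m; the calibration is good to about 2 mm. A picture is of the moment at which its call begins.
- manip.finish_job(): hands the job in, once; it reports no verdict.
The state is a dict: "time_s": time; "q": joint angles; "dq": joint speeds; "tau": joint torques, N m; "position": TCP position; "eef_rot": TCP orientation; "force": force on the tool from outside, world axes, zero at the start; "moment": the same for the moment, N m; "finger_gap": opening from 0.0 (shut) to 1.0 (fully open).
Only numpy, scipy, OpenCV 4.12 (cv2) and the standard library are available. Lean on these libraries where they do the work, as an engineer would, in place of code of your own. Each camera call takes 0.05 s, during which the arm holds its last target.

## Working session

There is one attempt and no reset: what is moved stays moved. The work goes in short steps, Python scripts to look and compute and a tool call to move; the robot and the scene stay as the last step left them, time stands still between calls to the robot, and variables do not carry over. Pictures are saved under pics/ and viewed, and the job is handed in when it is done.

Besides the shell and the picture viewer there is one more tool, called after ">>>" by a JSON object that holds its "method" and its "body", one argument or row to a line. servo_tool: Moves the arm, as the interface text tells. Its arguments: {"type":"object","properties":{"commands":{"type":"array"},"fingers":{"type":"number"},"newtons":{"type":"number"}},"required":["commands"]}

```bash
mkdir -p pics; cat > h.py <<'E'
import numpy as np, cv2, pickle
from plant import manip
def snap(n,tag):
    c=manip.camera(n); cv2.imwrite(f'pics/{tag}.png',c['pixels'][:,:,::-1]); pickle.dump(c,open(f'{tag}.pkl','wb')); return c
def load(t): return pickle.load(open(f'{t}.pkl','rb'))
def K(c):
    f=240/np.tan(np.radians(c['fovy'])/2); return np.array([[f,0,c['cx']],[0,f,c['cy']],[0,0,1.]])
def ray(c,u,v):
    p=cv2.undistortPoints(np.array([[[u,v]]],float),K(c),np.array(c['dist'],float))[0,0]
    T=np.array(c['world_from_camera']); return T[:3,3],T[:3,:3]@np.array([p[0],p[1],1.])
def onz(c,u,v,z):
    o,d=ray(c,u,v); return o+d*(z-o[2])/d[2]
def dep(c,u,v):
    o,d=ray(c,u,v); return o+d*c['depth'][int(round(v)),int(round(u))]
E
python3 - <<'E'
from h import *
for n in('scene','top','wrist'):
    c=snap(n,n+'0'); print(n,c['fovy'],c['dist'],np.round(c['world_from_camera'],3).tolist(), (c['depth']>0).mean())
o=manip.get_obs(); print({k:np.round(v,3).tolist() for k,v in o.items()})
E
```

```text
scene 53.88225992456878 [0.04317783 0.         0.         0.         0.        ] [[-0.644, -0.563, 0.518, 0.218], [-0.765, 0.461, -0.451, 0.462], [0.015, -0.686, -0.727, 0.699], [0.0, 0.0, 0.0, 1.0]] 0.996123046875
top 51.31165993878909 [-0.13450709  0.          0.          0.          0.        ] [[-0.021, -0.993, 0.115, 0.524], [-1.0, 0.02, -0.01, 0.082], [0.007, -0.115, -0.993, 0.938], [0.0, 0.0, 0.0, 1.0]] 0.9959635416666667
wrist 67.25487534756411 [-0.04107729  0.          0.          0.          0.        ] [[0.385, -0.887, -0.255, 0.284], [-0.923, -0.37, -0.104, -0.503], [-0.002, 0.275, -0.961, 0.373], [0.0, 0.0, 0.0, 1.0]] 0.9959993489583333
{'time_s': 0.15, 'q': [-71.59, 17.614, 86.367, 0.001, 76.112, -4.211], 'dq': [0.007, -0.097, -0.24, 0.041, 0.007, 0.011], 'tau': [0.001, -45.797, -25.222, -0.0, 0.008, 0.0], 'position': [0.221, -0.53, 0.239], 'eef_rot': [-90.093, 0.008, -157.379], 'force': [-0.017, -0.325, -0.287], 'moment': [-0.027, -0.0, 0.017], 'finger_gap': 1.001}
```

View pics/scene0.png

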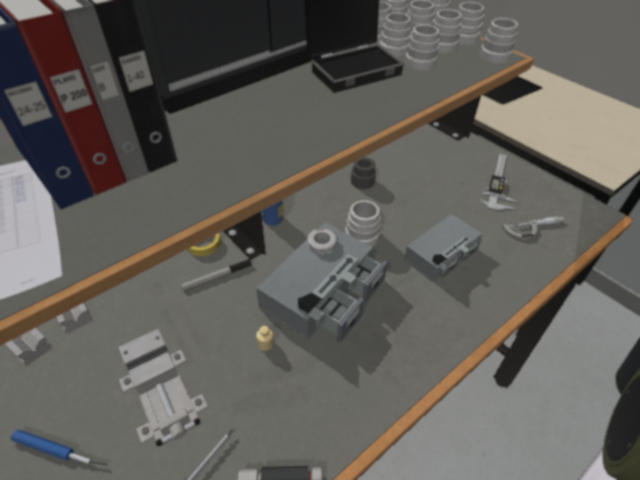

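View pics/top0.png

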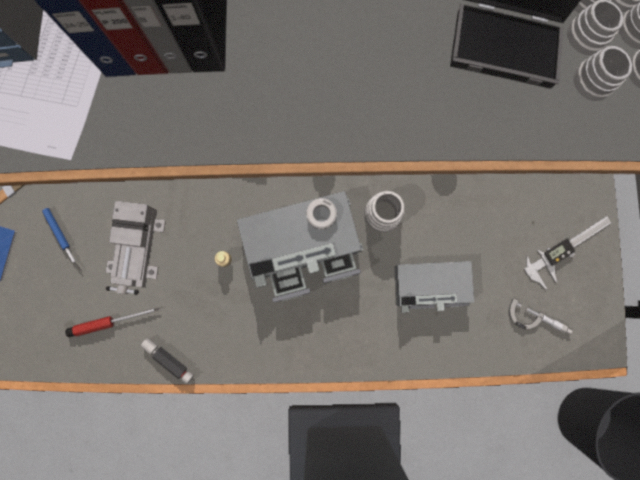

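Candidates are the chest at top px (300,245), about 110 px wide with both drawers out, and a smaller one at (435,285), about 75 px wide. I take the first as the job's larger chest. The rail at row ~170 looks like an overhead shelf edge. I'll enlarge the crop and measure.

```bash
python3 - <<'E'
from h import *
c=load('top0'); im=c['pixels'][185:315,200:400,::-1]
cv2.imwrite('pics/crop0.png',cv2.resize(im,None,fx=4,fy=4,interpolation=cv2.INTER_CUBIC))
s=load('scene0'); im=s['pixels'][190:360,230:420,::-1]
cv2.imwrite('pics/crop1.png',cv2.resize(im,None,fx=3.4,fy=3.4,interpolation=cv2.INTER_CUBIC))
for p in [(300,172),(300,140),(300,225),(435,275),(222,260),(322,205),(270,310),(385,195),(30,340)]: print(p,dep(c,*p).round(3))
for p in [(300,195),(330,190)]: print('s',p,dep(s,*p).round(3))
E
```

```text
(300, 172) [0.713 0.102 0.198]
(300, 140) [0.764 0.101 0.198]
(300, 225) [0.651 0.107 0.065]
(435, 275) [ 0.558 -0.135  0.041]
(222, 260) [0.593 0.249 0.044]
(322, 205) [0.685 0.067 0.069]
(270, 310) [0.501 0.167 0.002]
(385, 195) [ 0.702 -0.046  0.064]
(30, 340) [0.447 0.639 0.002]
s (300, 195) [ 0.856 -0.027  0.001]
s (330, 190) [ 0.829 -0.093 -0.001]
```

View pics/crop0.png

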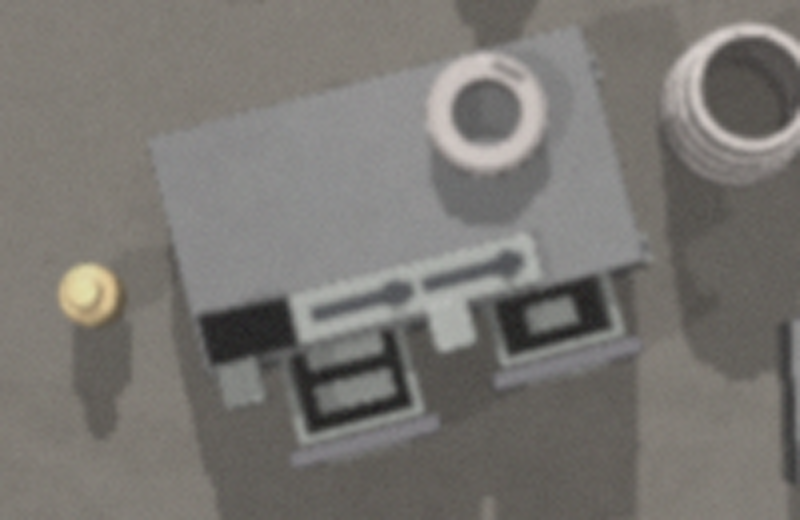

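View pics/crop1.png

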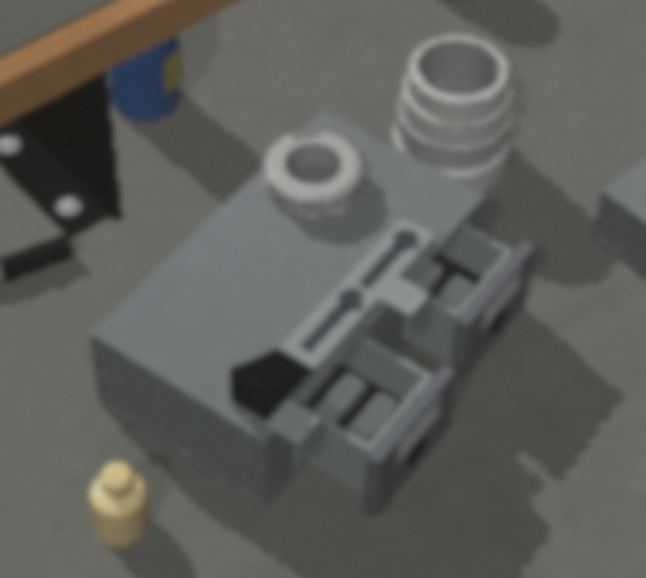

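```bash
python3 - <<'E'
from h import *
c=load('top0'); s=load('scene0')
L=lambda p,z:onz(c,200+p[0]/4,185+p[1]/4,z)
P={k:L(p,.062) for k,p in dict(bl=(150,140),br=(580,28),fr=(643,262),fl=(205,362)).items()}
for k,v in P.items(): print(k,v.round(4))
print('w',np.linalg.norm(P['bl']-P['br']),np.linalg.norm(P['fl']-P['fr']),'d',np.linalg.norm(P['bl']-P['fl']),np.linalg.norm(P['br']-P['fr']))
# fit
src=np.array([[.055,.1],[.055,-.1],[-.055,-.1],[-.055,.1]]); dst=np.array([P[k][:2] for k in('bl','br','fr','fl')])
ms,md=src.mean(0),dst.mean(0);U,S,V=np.linalg.svd((src-ms).T@(dst-md));R=(U@V).T
print('ctr',md,'yaw',np.degrees(np.arctan2(R[1,0],R[0,0]))); print((dst-(src@R.T+md)).round(4))
inv=lambda p:(R.T@(p[:2]-md)).round(4)
for n,p,z in [('L top outer l',(295,462),.056),('L top outer r',(437,428),.056),('R outer l',(497,384),.056),('R outer r',(638,350),.056),('thumb bl top',(200,320),.092),('thumb fl',(212,362),.092),('tongue L',(225,405),.068),('tongue L r',(263,400),.068),('ring',(487,112),.08),('weight',(92,292),.035),('bush',(750,95),.074)]:
    w=L(p,z); print(n,w.round(4),inv(w))
S=lambda p:(230+p[0]/3.4,190+p[1]/3.4)
for n,p,z in [('fl',(268,440),.062),('bl',(92,338),.062),('R outer r top',(530,248),.056),('L outer r',(452,375),.056),('L outer l',(378,455),.056)]:
    w=onz(s,*S(p),z); print('scene',n,w.round(4),inv(w))
np.savez('pose.npz',R=R,t=md)
E
```

```text
bl [0.6626 0.218  0.062 ]
br [0.7093 0.0256 0.062 ]
fr [0.6037 0.0007 0.062 ]
fl [0.5636 0.194  0.062 ]
w 0.19800897368648432 0.1974996708132476 d 0.1018269344547715 0.10845466542466752
ctr [0.63479203 0.10955534] yaw 12.857274054694805
[[-0.0036 -0.0013]
 [-0.0014  0.0013]
 [ 0.0003  0.0008]
 [ 0.0047 -0.0008]]
L top outer l [0.5192 0.1555 0.056 ] [-0.1025  0.0706]
L top outer r [0.5329 0.0929 0.056 ] [-0.1031  0.0064]
R outer l [0.5517 0.0661 0.056 ] [-0.0907 -0.0239]
R outer r [0.5653 0.0035 0.056 ] [-0.0914 -0.088 ]
thumb bl top [0.5801 0.1922 0.092 ] [-0.0349  0.0927]
thumb fl [0.5622 0.1872 0.092 ] [-0.0535  0.0919]
tongue L [0.5445 0.1847 0.068 ] [-0.0713  0.0934]
tongue L r [0.5463 0.1681 0.068 ] [-0.0732  0.0768]
ring [0.669  0.0683 0.08  ] [ 0.0242 -0.0479]
weight [0.5975 0.2489 0.035 ] [-0.0053  0.1441]
bush [ 0.6754 -0.0478  0.074 ] [ 0.0046 -0.1624]
scene fl [0.5539 0.1926 0.062 ] [-0.0604  0.0989]
scene bl [0.6564 0.2219 0.062 ] [0.0461 0.1047]
scene R outer r top [0.5628 0.0066 0.056 ] [-0.0931 -0.0844]
scene L outer r [0.5289 0.0959 0.056 ] [-0.1063  0.0102]
scene L outer l [0.5174 0.1552 0.056 ] [-0.1043  0.0706]
```

The larger chest measures 198 × ~106 mm, with the left drawer ~40 mm out and the right ~28 mm. The drawer fronts' y positions match the given layout, so the pose holds to a few mm. I'll align the tool with the chest (yaw -157.4 → -167.1, so tool -x = chest +x and tool +z = chest -y) and close the fingers.

>>> {"method": "servo_tool", "body": {
  "commands": [
    [[0, 0, 0], 4.9],
    [[0, 0, 0], 4.8],
    [[0, 0, 0], 0]
  ],
  "fingers": -1,
  "newtons": 30
}}

```text
time_s: 0.4
position: [0.221, -0.5305, 0.2389]
eef_rot: [-90.1, -0.0, -167.2]
force: [0.3, -0.4, 0.1]
finger_gap: 0.603
```

```bash
cat >> h.py <<'E'
def st():
    o=manip.get_obs(); d=np.load('pose.npz'); R=d['R'];t=d['t']
    p=np.array(o['position']); q=R.T@(p[:2]-t); f=R.T@np.array(o['force'])[:2]
    print('t',round(o['time_s'],2),'chest xy',q.round(4),'z',p[2].round(4),'rot',np.round(o['eef_rot'],2),'F chest',f.round(2),np.round(o['force'][2],2),'gap',round(o['finger_gap'],3),'q',np.round(o['q'],1))
    return q,p
E
python3 -c "
from h import *
st()"
```

```text
t 0.4 chest xy [-0.5458 -0.5319] z 0.2389 rot [-9.005e+01 -1.000e-02 -1.672e+02] F chest [ 0.15 -0.48] 0.07 gap 0.603 q [-71.6  17.6  86.3  -0.   76.1   5.6]
```

>>> {"method": "servo_tool", "body": {
  "commands": [
    [[-2.5, 0, -2], 0],
    [[-2.5, 0, -2], 0],
    [[-2.5, 0, -2], 0],
    [[-2.5, 0, -2], 0],
    [[-2.5, 0, -2], 0],
    [[-2.5, 0, -2], 0],
    [[-2.5, 0, -2], 0],
    [[-2.5, 0, -2], 0],
    [[-2.5, 0, -2], 0],
    [[-2.5, 0, -2], 0]
  ]
}}

```text
time_s: 1.23
position: [0.4207, -0.2785, 0.2393]
eef_rot: [-90.0, -0.0, -166.9]
force: [0.0, -0.2, 0.4]
finger_gap: -0.001
```

>>> {"method": "servo_tool", "body": {
  "commands": [
    [[-1, 0, -3.2], 0],
    [[-1, 0, -3.2], 0],
    [[-1, 0, -3.2], 0],
    [[-1, 0, -3.2], 0],
    [[-1, 0, -3.2], 0],
    [[-1, 0, -3.2], 0],
    [[-1, 0, -3.2], 0],
    [[-1, 0, -3.2], 0],
    [[-1, 0, -3.2], 0],
    [[-1, 0, -3.2], 0]
  ]
}}

```text
time_s: 2.07
position: [0.4457, 0.0559, 0.2394]
eef_rot: [-90.0, 0.0, -166.9]
force: [0.9, 0.2, -0.1]
finger_gap: -0.002
```

```bash
python3 -c "
from h import *
st()
snap('wrist','w1');snap('top','t1')"
```

```text
t 2.07 chest xy [-0.1963 -0.0102] z 0.2394 rot [-8.9990e+01  1.0000e-02 -1.6693e+02] F chest [0.89 0.01] -0.05 gap -0.002 q [  1.8   7.4 100.3  -0.   72.3  78.7]
```

View pics/w1.png

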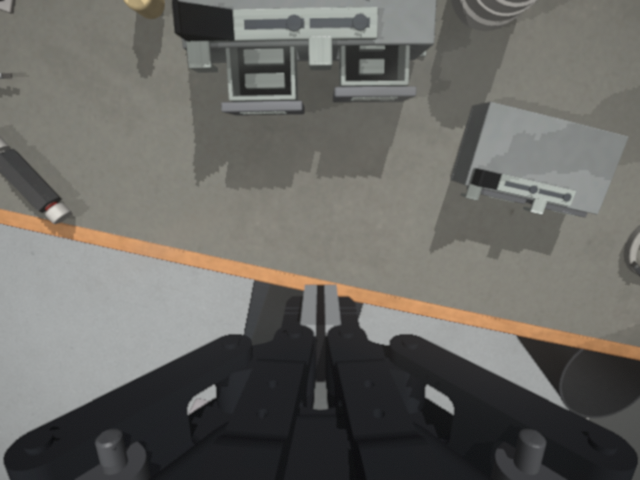

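The wrist view shows the chest square to the tool, with the left plate at px (222–302, 107) and the right at (335–414, 96). This is a second measurement to check against the first.

```bash
python3 - <<'E'
from h import *
d=np.load('pose.npz');R=d['R'];t=d['t'];c=load('w1')
cv2.imwrite('pics/w1c.png',cv2.resize(c['pixels'][0:130,150:450,::-1],None,fx=2.6,fy=2.6,interpolation=cv2.INTER_CUBIC))
for n,u,v,z in [('Lfl',222,103,.056),('Lfr',302,101,.056),('Rl',335,89,.056),('Rr',414,87,.056),('chest fr',433,44,.062),('thumb l',174,20,.092),('tongL',200,42,.068),('tongM',320,38,.068)]:
    w=onz(c,u,v,z); print(n,(R.T@(w[:2]-t)).round(4), 'dep',dep(c,u,v+2).round(3))
E
```

```text
Lfl [-0.1     0.0733] dep [0.519 0.159 0.054]
Lfr [-0.0986  0.0065] dep [0.536 0.094 0.054]
Rl [-0.0891 -0.0207] dep [0.551 0.069 0.056]
Rr [-0.087  -0.0859] dep [0.568 0.006 0.056]
chest fr [-0.0555 -0.0974] dep [ 0.619 -0.012 -0.   ]
thumb l [-0.0471  0.0948] dep [0.567 0.191 0.092]
tongL [-0.056   0.0846] dep [0.56  0.179 0.069]
tongM [-0.0536 -0.0083] dep [0.583 0.089 0.067]
```

View pics/w1c.png

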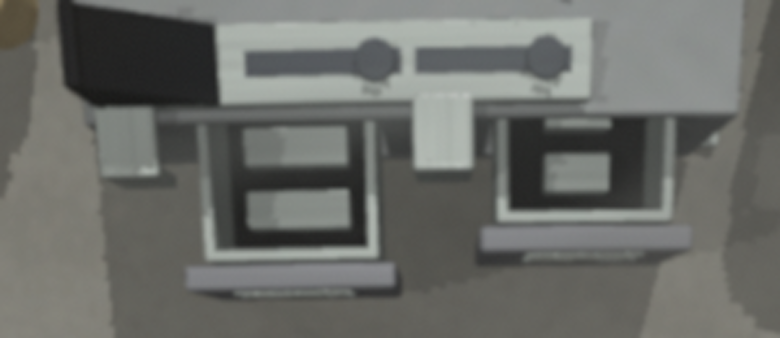

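Consistent. I'll line up with the left drawer (y = +40 mm) and lower to z ≈ 0.040, ~45 mm ahead of the plate.

>>> {"method": "servo_tool", "body": {
  "commands": [
    [[0, 0, -2.5], 0],
    [[0, 0, -2.5], 0],
    [[0, 3, 0], 0],
    [[0, 3, 0], 0],
    [[0, 3, 0], 0],
    [[0, 3, 0], 0],
    [[0, 3, 0], 0],
    [[0, 2.5, 0], 0],
    [[0, 1.5, 0], 0],
    [[-0.5, 0.8, 0], 0]
  ]
}}

```text
time_s: 3.0
position: [0.437, 0.103, 0.0391]
eef_rot: [-90.0, -0.3, -167.0]
force: [-0.4, 0.5, 0.0]
finger_gap: -0.002
```

>>> {"method": "servo_tool", "body": {
  "commands": [
    [[-0.8, 0, 0], 0],
    [[-0.8, 0, 0], 0],
    [[-0.8, 0, 0], 0],
    [[-0.7, 0, 0], 0],
    [[0, 0, 0], 0]
  ]
}}

```text
time_s: 3.42
position: [0.474, 0.1117, 0.0427]
eef_rot: [-90.0, 0.3, -167.1]
force: [0.2, -0.1, 0.2]
finger_gap: -0.003
```

```bash
python3 -c "
from h import *
st()
snap('wrist','w2')"
```

```text
t 3.42 chest xy [-0.1563  0.0379] z 0.0427 rot [ -89.97    0.34 -167.06] F chest [ 0.19 -0.1 ] 0.16 gap -0.003 q [  8.3  24.6 111.    0.   44.1  85.4]
```

View pics/w2.png

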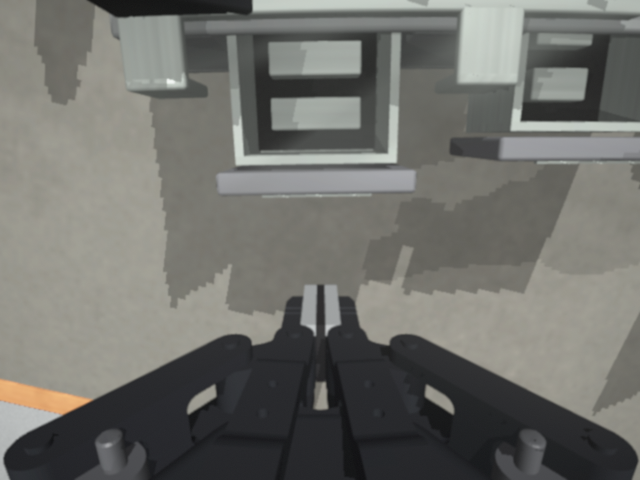

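Fingertips are centred on the left plate (plate centre px 316 vs finger 320). Approaching, then pushing slowly.

>>> {"method": "servo_tool", "body": {
  "commands": [
    [[-0.6, 0, 0], 0],
    [[-0.6, 0, 0], 0],
    [[-0.6, 0, 0], 0],
    [[-0.6, 0, 0], 0],
    [[-0.4, 0, 0], 0],
    [[-0.3, 0, 0], 0],
    [[-0.2, 0, 0], 0],
    [[-0.2, 0, 0], 0],
    [[-0.2, 0, 0], 0],
    [[-0.2, 0, 0], 0]
  ]
}}

```text
time_s: 4.3
position: [0.5078, 0.1198, 0.0412]
eef_rot: [-90.0, -0.0, -167.1]
force: [0.7, 0.3, -0.1]
finger_gap: -0.001
```

>>> {"method": "servo_tool", "body": {
  "commands": [
    [[-0.2, 0, 0], 0],
    [[-0.2, 0, 0], 0],
    [[-0.2, 0, 0], 0],
    [[-0.2, 0, 0], 0],
    [[-0.2, 0, 0], 0],
    [[-0.2, 0, 0], 0],
    [[-0.2, 0, 0], 0],
    [[-0.2, 0, 0], 0],
    [[-0.2, 0, 0], 0],
    [[-0.2, 0, 0], 0]
  ]
}}

```text
time_s: 5.13
position: [0.5274, 0.1244, 0.0412]
eef_rot: [-90.0, -0.0, -167.1]
force: [-2.2, 0.9, -0.0]
finger_gap: -0.001
```

```bash
python3 -c "
from h import *
st()
snap('wrist','w3')"
```

```text
t 5.13 chest xy [-0.1014  0.0384] z 0.0412 rot [-9.0010e+01 -2.0000e-02 -1.6708e+02] F chest [-1.94  1.35] -0.03 gap -0.001 q [  8.8  27.9 103.9   0.   48.2  85.9]
```

View pics/w3.png

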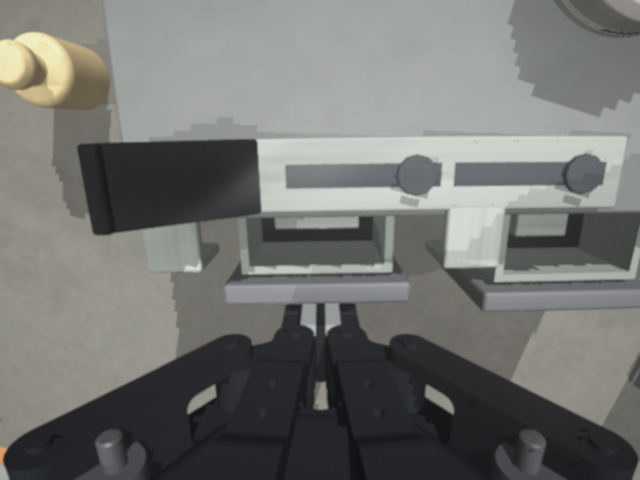

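Contact is made and the drawer is moving, at ~2 N. About 25 mm remains.

>>> {"method": "servo_tool", "body": {
  "commands": [
    [[-0.2, 0, 0], 0],
    [[-0.2, 0, 0], 0],
    [[-0.2, 0, 0], 0],
    [[-0.2, 0, 0], 0],
    [[-0.2, 0, 0], 0],
    [[-0.2, 0, 0], 0],
    [[-0.2, 0, 0], 0],
    [[-0.2, 0, 0], 0],
    [[-0.15, 0, 0], 0],
    [[-0.15, 0, 0], 0]
  ]
}}

```text
time_s: 6.02
position: [0.5461, 0.1286, 0.0413]
eef_rot: [-90.0, 0.0, -167.1]
force: [-2.7, 1.7, -0.1]
finger_gap: -0.003
```

>>> {"method": "servo_tool", "body": {
  "commands": [
    [[-0.08, 0, 0], 0],
    [[-0.08, 0, 0], 0],
    [[-0.08, 0, 0], 0],
    [[-0.08, 0, 0], 0],
    [[-0.08, 0, 0], 0]
  ]
}}

```text
time_s: 6.43
position: [0.5498, 0.1294, 0.0413]
eef_rot: [-90.0, -0.0, -167.1]
force: [-2.5, 1.1, -0.5]
finger_gap: -0.003
```

```bash
python3 -c "
from h import *
st()
snap('wrist','w4')"
```

```text
t 6.43 chest xy [-0.0784  0.0383] z 0.0413 rot [ -90.     -0.   -167.08] F chest [-2.22  1.66] -0.48 gap -0.003 q [  9.   29.2 101.    0.   49.9  86. ]
```

View pics/w4.png

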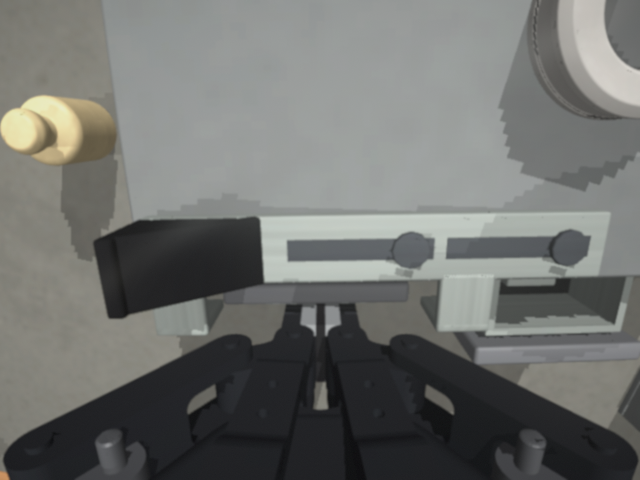

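Nearly shut. I'll continue at ~10 mm/s and watch for the stop.

>>> {"method": "servo_tool", "body": {
  "commands": [
    [[-0.08, 0, 0], 0],
    [[-0.08, 0, 0], 0],
    [[-0.08, 0, 0], 0],
    [[-0.08, 0, 0], 0]
  ]
}}

```text
time_s: 6.82
position: [0.5525, 0.13, 0.0413]
eef_rot: [-90.0, -0.1, -167.1]
force: [-4.1, 0.7, 1.9]
finger_gap: 0.002
```

>>> {"method": "servo_tool", "body": {
  "commands": [
    [[-0.05, 0, 0], 0],
    [[-0.05, 0, 0], 0],
    [[-0.05, 0, 0], 0],
    [[-0.05, 0, 0], 0]
  ]
}}

```text
time_s: 7.15
position: [0.5525, 0.1301, 0.0411]
eef_rot: [-90.0, -0.3, -167.1]
force: [-6.5, -1.2, 5.5]
finger_gap: 0.003
```

The TCP stands still while the command advanced 2 mm and force rises, so this is the stop, where expected (chest x ≈ -75.7 mm). One more gentle push, then back off and go to the right drawer.

>>> {"method": "servo_tool", "body": {
  "commands": [
    [[-0.07, 0, 0], 0],
    [[-0.07, 0, 0], 0],
    [[-0.07, 0, 0], 0],
    [[0, 0, 0], 0]
  ]
}}

```text
time_s: 7.48
position: [0.5525, 0.1301, 0.0409]
eef_rot: [-90.0, -0.5, -167.1]
force: [-10.6, -1.6, 6.6]
finger_gap: -0.002
```

>>> {"method": "servo_tool", "body": {
  "commands": [
    [[0.3, 0, 0], 0],
    [[0.6, 0, 0], 0],
    [[1.2, 0, 0], 0],
    [[2, 0, 0], 0],
    [[2, 0, 0], 0],
    [[0, 0, 0], 0]
  ]
}}

```text
time_s: 7.98
position: [0.4932, 0.1165, 0.041]
eef_rot: [-90.0, -0.2, -167.1]
force: [-1.5, -0.0, -0.3]
finger_gap: -0.001
```

```bash
python3 -c "
from h import *
st()
snap('wrist','w5')"
```

```text
t 7.98 chest xy [-0.1365  0.0383] z 0.041 rot [ -90.01   -0.24 -167.08] F chest [-1.48  0.31] -0.26 gap -0.001 q [  8.5  26.1 108.1  -0.   46.   85.6]
```

View pics/w5.png

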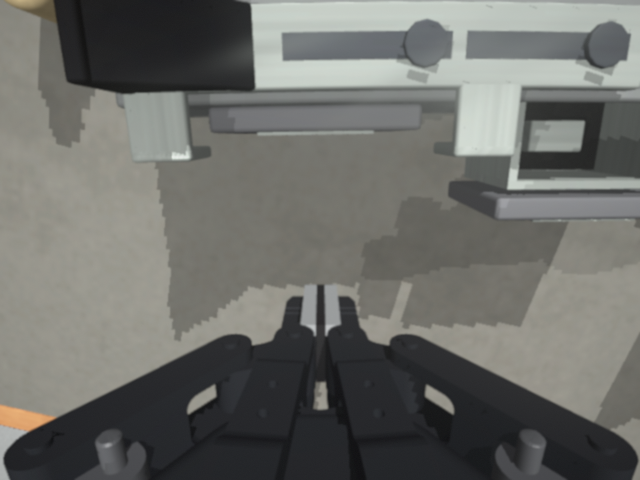

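Left drawer is home behind the tongue line. Now sideways to the right drawer.

>>> {"method": "servo_tool", "body": {
  "commands": [
    [[0, 0, 1], 0],
    [[0, 0, 2.2], 0],
    [[0, 0, 2.5], 0],
    [[0, 0, 2.2], 0],
    [[0, 0, 1.5], 0],
    [[-0.5, 0, 0], 0],
    [[-0.5, 0, 0], 0],
    [[-0.5, 0, 0], 0],
    [[-0.3, 0, 0], 0],
    [[-0.2, 0, 0], 0]
  ]
}}

```text
time_s: 8.87
position: [0.5391, 0.0311, 0.0413]
eef_rot: [-90.0, 0.1, -167.0]
force: [-0.1, -0.2, 0.2]
finger_gap: -0.0
```

>>> {"method": "servo_tool", "body": {
  "commands": [
    [[-0.2, 0, 0], 0],
    [[-0.2, 0, 0], 0],
    [[-0.2, 0, 0], 0],
    [[-0.2, 0, 0], 0],
    [[-0.2, 0, 0], 0],
    [[-0.2, 0, 0], 0],
    [[-0.2, 0, 0], 0],
    [[-0.2, 0, 0], 0]
  ]
}}

```text
time_s: 9.53
position: [0.5531, 0.034, 0.0411]
eef_rot: [-90.0, -0.1, -167.1]
force: [-2.4, 0.5, 0.3]
finger_gap: 0.003
```

```bash
python3 -c "
from h import *
st()
snap('wrist','w6')"
```

```text
t 9.53 chest xy [-0.0965 -0.0555] z 0.0411 rot [-9.0030e+01 -7.0000e-02 -1.6708e+02] F chest [-2.2   1.04] 0.33 gap 0.003 q [ -0.9  28.6 102.3   0.   49.2  76.2]
```

View pics/w6.png

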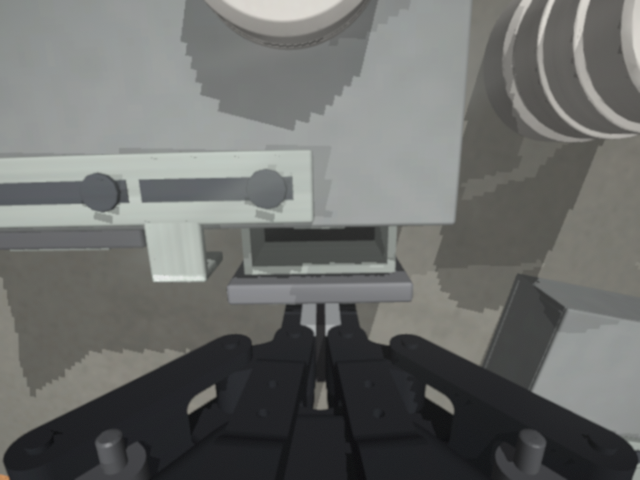

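In contact and centred on the right plate (px 320). The bushing and ring are clear. About 20 mm to go.

>>> {"method": "servo_tool", "body": {
  "commands": [
    [[-0.2, 0, 0], 0],
    [[-0.2, 0, 0], 0],
    [[-0.2, 0, 0], 0],
    [[-0.2, 0, 0], 0],
    [[-0.2, 0, 0], 0],
    [[-0.2, 0, 0], 0],
    [[-0.15, 0, 0], 0],
    [[-0.1, 0, 0], 0],
    [[-0.08, 0, 0], 0],
    [[-0.08, 0, 0], 0]
  ]
}}

```text
time_s: 10.42
position: [0.5694, 0.0374, 0.0413]
eef_rot: [-90.0, -0.0, -167.1]
force: [-1.9, 0.0, 0.0]
finger_gap: 0.003
```

>>> {"method": "servo_tool", "body": {
  "commands": [
    [[-0.08, 0, 0], 0],
    [[-0.08, 0, 0], 0],
    [[-0.08, 0, 0], 0],
    [[-0.08, 0, 0], 0],
    [[-0.06, 0, 0], 0],
    [[-0.06, 0, 0], 0]
  ]
}}

```text
time_s: 10.92
position: [0.5737, 0.0384, 0.0413]
eef_rot: [-90.0, 0.0, -167.1]
force: [-1.7, 0.6, 0.3]
finger_gap: -0.001
```

```bash
python3 -c "
from h import *
st()"
```

```text
t 10.92 chest xy [-0.0754 -0.0557] z 0.0413 rot [ -90.      0.   -167.08] F chest [-1.49  0.99] 0.33 gap -0.001 q [-0.4 29.8 99.7  0.  50.6 76.7]
```

>>> {"method": "servo_tool", "body": {
  "commands": [
    [[-0.06, 0, 0], 0],
    [[-0.06, 0, 0], 0],
    [[-0.06, 0, 0], 0],
    [[-0.06, 0, 0], 0],
    [[-0.06, 0, 0], 0]
  ]
}}

```text
time_s: 11.33
position: [0.575, 0.0388, 0.0413]
eef_rot: [-90.0, -0.2, -167.1]
force: [-6.3, -1.3, 5.3]
finger_gap: 0.003
```

>>> {"method": "servo_tool", "body": {
  "commands": [
    [[-0.06, 0, 0], 0],
    [[-0.06, 0, 0], 0],
    [[-0.06, 0, 0], 0],
    [[-0.06, 0, 0], 0],
    [[-0.06, 0, 0], 0]
  ]
}}

```text
time_s: 11.75
position: [0.575, 0.0389, 0.0412]
eef_rot: [-90.0, -0.5, -167.0]
force: [-10.9, -3.6, 9.1]
finger_gap: -0.001
```

Right drawer is on its stop too (chest x -74.0 mm; the 1.7 mm difference from the left fits a ~1° yaw error). Backing off, raising and looking.

>>> {"method": "servo_tool", "body": {
  "commands": [
    [[0.4, 0, 0], 0],
    [[0.8, 0, 0], 0],
    [[1.5, 0, 0], 0],
    [[2, 0, 0], 0],
    [[2, -1, 0], 0],
    [[0, -3, 0], 0],
    [[0, -3, 0], 0],
    [[0, -3, 0], 0],
    [[0, -1, 0], 0],
    [[0, 0, 0], 0]
  ]
}}

```text
time_s: 12.58
position: [0.5175, 0.0246, 0.1548]
eef_rot: [-89.9, 0.5, -167.1]
force: [-0.1, -0.3, -0.5]
finger_gap: -0.001
```

```bash
python3 -c "
from h import *
st()
snap('wrist','w7')"
```

```text
t 12.58 chest xy [-0.1332 -0.0567] z 0.1548 rot [ -89.86    0.54 -167.08] F chest [-0.13 -0.32] -0.52 gap -0.001 q [ -1.9  17.6 100.2   0.   61.7  75.1]
```

View pics/w7.png

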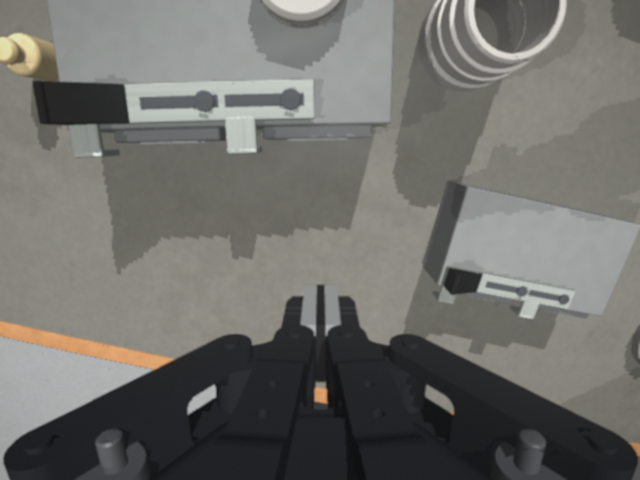

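Both fronts are flush: left plate px (115–225, 135), right (265–370, 131). I'll measure the thumb piece's left edge at px (34–38, 82–123).

```bash
python3 - <<'E'
from h import *
d=np.load('pose.npz');R=d['R'];t=d['t'];c=load('w7')
for n,u,v,z in [('thumb back-left',34,82,.092),('thumb front-left',39,123,.092),('chest front L corner',73,125,.062),('chest front R',390,123,.062),('thumb/bar jn',126,83,.068),('weight top',8,50,.044)]:
    w=onz(c,u,v,z); print(n,(R.T@(w[:2]-t)).round(4),w.round(4))
for p in [(45,100),(30,100),(28,55)]: w=dep(c,*p);print(p,(R.T@(w[:2]-t)).round(4),w.round(4))
E
```

```text
thumb back-left [-0.0345  0.0944] [0.5801 0.1939 0.092 ]
thumb front-left [-0.0553  0.0954] [0.5597 0.1903 0.092 ]
chest front L corner [-0.0553  0.0965] [0.5594 0.1913 0.062 ]
chest front R [-0.0552 -0.0978] [0.6027 0.0019 0.062 ]
thumb/bar jn [-0.0326  0.057 ] [0.5903 0.1578 0.068 ]
weight top [-0.0071  0.1449] [0.5956 0.2492 0.044 ]
(45, 100) [-0.0433  0.0919] [0.5721 0.1895 0.0893]
(30, 100) [-0.0331  0.1697] [ 5.647e-01  2.677e-01 -2.000e-04]
(28, 55) [-0.0076  0.1419] [0.5958 0.2462 0.0307]
```

Thumb face centre is at chest (-44, +95) mm in my frame (expected -41, +97). Moving to y ≈ +145 mm beside it with a 1° yaw correction, then lowering to z ≈ 0.082. The tips then stay above the 45 mm weight.

>>> {"method": "servo_tool", "body": {
  "commands": [
    [[0, 0, -2], 0],
    [[0, 0, -3], 0],
    [[0, 0, -3], 0],
    [[0, 0, -3], 0],
    [[0, 0, -3], 0],
    [[0, 0, -3], 0],
    [[0, 0, -2.2], 0],
    [[0, 0, -1], 0],
    [[-1, 0, 0], 0],
    [[-1.5, 0, 0], 0]
  ]
}}

```text
time_s: 13.47
position: [0.4918, 0.2268, 0.1498]
eef_rot: [-89.9, -0.2, -167.0]
force: [0.3, -0.1, -0.4]
finger_gap: 0.003
```

>>> {"method": "servo_tool", "body": {
  "commands": [
    [[-2.5, 0, 0], 0],
    [[-2.5, 0, 0], 0],
    [[-1.4, 0, 0], -0.9],
    [[0, 1, 0], 0],
    [[0, 2, 0], 0],
    [[0, 2, 0], 0],
    [[0, 1.5, 0], 0],
    [[0, 0.7, 0], 0],
    [[0, 0, 0], 0]
  ]
}}

```text
time_s: 14.22
position: [0.5532, 0.2398, 0.0762]
eef_rot: [-89.9, -0.4, -166.2]
force: [-0.0, -0.9, 0.3]
finger_gap: -0.003
```

```bash
python3 -c "
from h import *
st()
snap('wrist','w8');snap('top','t8')
c=load('t8');cv2.imwrite('pics/t8c.png',cv2.resize(c['pixels'][165:345,180:420,::-1],None,fx=3.2,fy=3.2))"
```

```text
t 14.22 chest xy [-0.0506  0.1451] z 0.0762 rot [ -89.95   -0.38 -166.23] F chest [-0.21 -0.88] 0.28 gap -0.003 q [19.4 29.  93.9 -0.  57.4 95.7]
```

View pics/w8.png

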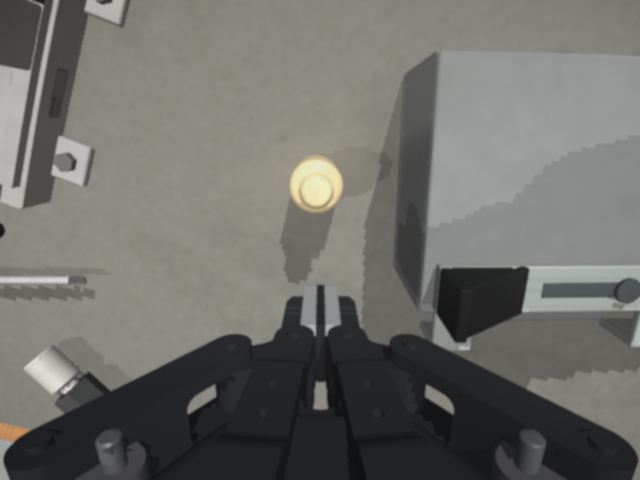

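View pics/t8c.png

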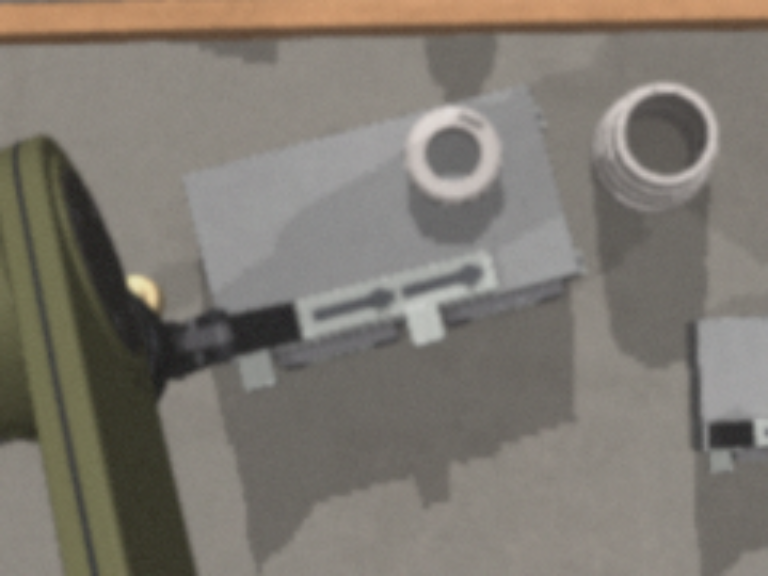

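Tip is at z ≈ 0.068, slightly low, and 5 mm too far toward the robot. Correcting both, then approaching along +z.

>>> {"method": "servo_tool", "body": {
  "commands": [
    [[-0.5, -0.6, 0], 0],
    [[0, 0, 0.5], 0],
    [[0, 0, 0.6], 0],
    [[0, 0, 0.5], 0],
    [[0, 0, 0.3], 0],
    [[0, 0, 0.2], 0],
    [[0, 0, 0], 0]
  ]
}}

```text
time_s: 14.9
position: [0.5656, 0.2217, 0.0854]
eef_rot: [-90.0, -0.0, -166.2]
force: [-0.7, -0.2, -0.9]
finger_gap: 0.005
```

```bash
python3 -c "
from h import *
st()
snap('wrist','w9')
c=snap('scene','s9');cv2.imwrite('pics/s9c.png',cv2.resize(c['pixels'][190:360,230:420,::-1],None,fx=3.2,fy=3.2))"
```

```text
t 14.9 chest xy [-0.0425  0.1247] z 0.0854 rot [ -90.     -0.   -166.22] F chest [-0.74 -0.02] -0.88 gap 0.005 q [17.4 28.5 93.1 -0.  58.3 93.6]
```

View pics/w9.png

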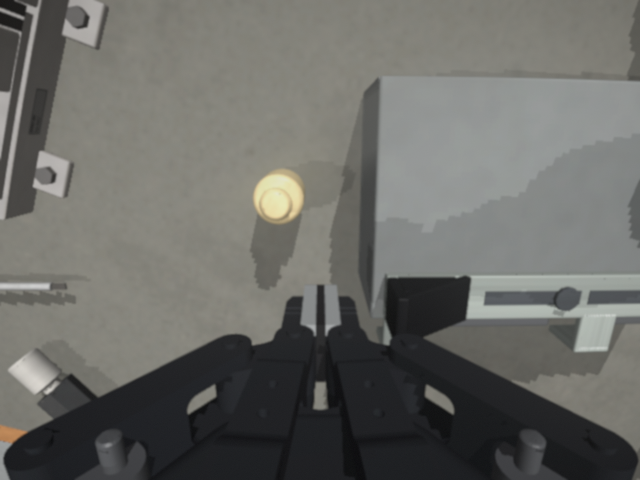

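View pics/s9c.png

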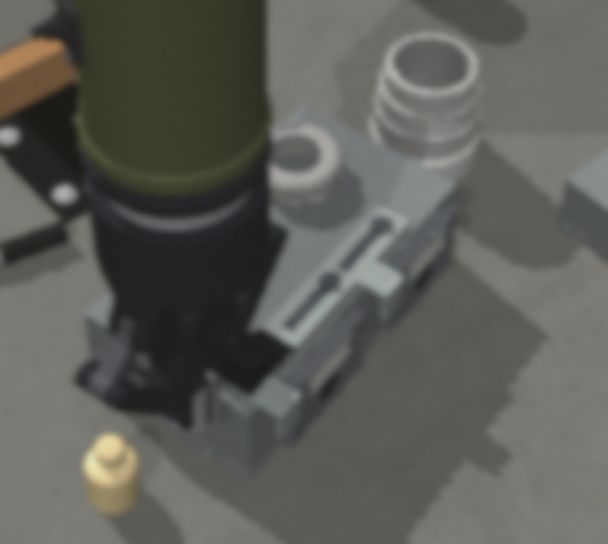

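Finger is in line with the thumb face and ~15 mm away. Lowering 4 mm so the tip is at ~0.073, then pushing slowly.

>>> {"method": "servo_tool", "body": {
  "commands": [
    [[0, 0.4, 0.1], 0],
    [[0, 0, 0.2], 0],
    [[0, 0, 0.2], 0],
    [[0, 0, 0.2], 0],
    [[0, 0, 0.2], 0],
    [[0, 0, 0.2], 0],
    [[0, 0, 0.2], 0],
    [[0, 0, 0.2], 0],
    [[0, 0, 0.2], 0],
    [[0, 0, 0.2], 0]
  ]
}}

```text
time_s: 15.83
position: [0.5701, 0.2042, 0.0814]
eef_rot: [-90.1, 0.0, -166.2]
force: [-0.7, 2.6, 1.0]
finger_gap: -0.0
```

```bash
python3 -c "
from h import *
st()
snap('wrist','w10')"
```

```text
t 15.83 chest xy [-0.042   0.1067] z 0.0814 rot [-9.005e+01  1.000e-02 -1.662e+02] F chest [-0.08  2.63] 0.96 gap -0.0 q [15.7 28.7 93.6  0.1 57.7 91.8]
```

View pics/w10.png

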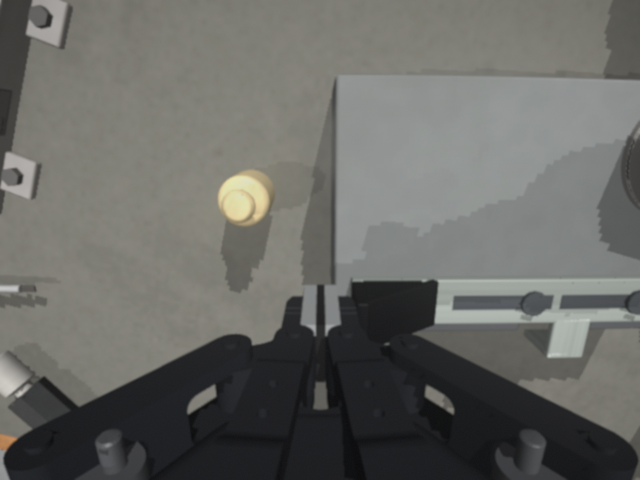

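>>> {"method": "servo_tool", "body": {
  "commands": [
    [[0, 0, 0.2], 0],
    [[0, 0, 0.2], 0],
    [[0, 0, 0.2], 0],
    [[0, 0, 0.2], 0],
    [[0, 0, 0.2], 0],
    [[0, 0, 0.2], 0],
    [[0, 0, 0.2], 0],
    [[0, 0, 0.2], 0],
    [[0, 0, 0.2], 0],
    [[0, 0, 0.2], 0]
  ]
}}

```text
time_s: 16.72
position: [0.575, 0.1843, 0.0813]
eef_rot: [-90.0, 0.0, -166.2]
force: [-0.8, 1.3, 0.8]
finger_gap: -0.001
```

>>> {"method": "servo_tool", "body": {
  "commands": [
    [[0, 0, 0.2], 0],
    [[0, 0, 0.2], 0],
    [[0, 0, 0.15], 0],
    [[0, 0, 0.15], 0],
    [[0, 0, 0.1], 0],
    [[0, 0, 0.1], 0]
  ]
}}

```text
time_s: 17.22
position: [0.5771, 0.1756, 0.0813]
eef_rot: [-90.0, 0.0, -166.2]
force: [-1.3, 1.1, 1.3]
finger_gap: -0.001
```

```bash
python3 -c "
from h import *
st()
snap('wrist','w11')"
```

```text
t 17.22 chest xy [-0.0415  0.0773] z 0.0813 rot [ -90.      0.   -166.18] F chest [-1.04  1.33] 1.25 gap -0.001 q [12.9 28.5 93.9  0.  57.6 89.1]
```

View pics/w11.png

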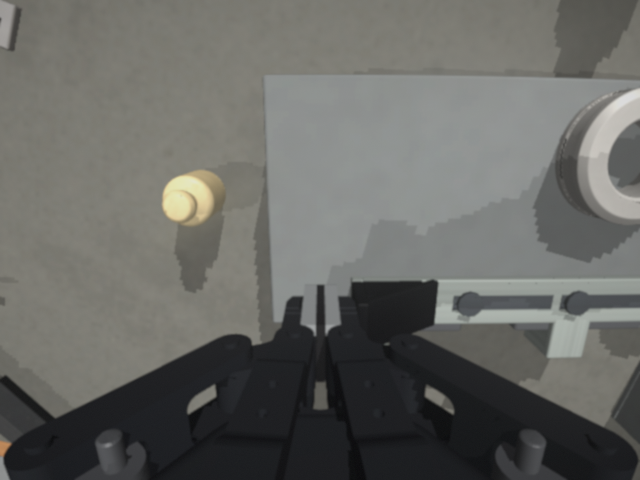

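The bar is moving smoothly: the right slot bolt has gone from its right end to near its left end. A few mm remain, so going slowly to the stop.

>>> {"method": "servo_tool", "body": {
  "commands": [
    [[0, 0, 0.1], 0],
    [[0, 0, 0.1], 0],
    [[0, 0, 0.08], 0],
    [[0, 0, 0.08], 0],
    [[0, 0, 0.08], 0],
    [[0, 0, 0.08], 0]
  ]
}}

```text
time_s: 17.77
position: [0.5777, 0.1733, 0.0814]
eef_rot: [-90.3, 0.0, -166.2]
force: [-3.7, 11.2, 2.1]
finger_gap: -0.005
```

>>> {"method": "servo_tool", "body": {
  "commands": [
    [[0, 0, 0.08], 0],
    [[0, 0, 0.08], 0],
    [[0, 0, 0.08], 0],
    [[0, 0, 0.08], 0]
  ]
}}

```text
time_s: 18.1
position: [0.5778, 0.173, 0.0815]
eef_rot: [-90.5, 0.0, -166.3]
force: [-5.0, 20.6, 1.3]
finger_gap: -0.001
```

>>> {"method": "servo_tool", "body": {
  "commands": [
    [[0, 0, 0.08], 0],
    [[0, 0, 0.08], 0],
    [[0, 0, 0.08], 0],
    [[0, 0, 0], 0]
  ]
}}

```text
time_s: 18.43
position: [0.5778, 0.1729, 0.0816]
eef_rot: [-90.7, 0.0, -166.3]
force: [-6.2, 24.8, 1.9]
finger_gap: 0.005
```

Hard stop: 25 N with no motion. Backing off, raising clear and checking.

>>> {"method": "servo_tool", "body": {
  "commands": [
    [[0, 0, -0.4], 0],
    [[0, 0, -0.8], 0],
    [[0, 0, -1.5], 0],
    [[0, -1, -1.5], 0],
    [[0, -2, 0], 0],
    [[0, -3, 0], 0],
    [[0, -3, 0], 0],
    [[2, -2, 0], 0],
    [[3, 0, 0], 0],
    [[3, 0, 0], 0]
  ]
}}

```text
time_s: 19.27
position: [0.493, 0.1876, 0.1938]
eef_rot: [-90.0, 0.3, -166.2]
force: [-0.8, 0.5, -0.5]
finger_gap: 0.001
```

>>> {"method": "servo_tool", "body": {
  "commands": [
    [[2, 0, 2], 0],
    [[0, 0, 3], 0],
    [[0, 0, 3], 0],
    [[0, 0, 2], 0],
    [[0, 0, 0], 0],
    [[0, 0, 0], 0]
  ]
}}

```text
time_s: 19.77
position: [0.4966, 0.0846, 0.192]
eef_rot: [-90.0, 0.0, -166.3]
force: [0.3, -1.0, 0.9]
finger_gap: -0.004
```

```bash
python3 - <<'E'
from h import *
st()
c=snap('wrist','w12');snap('top','t12')
c=load('t12');cv2.imwrite('pics/t12c.png',cv2.resize(c['pixels'][165:345,180:420,::-1],None,fx=3.2,fy=3.2))
E
```

```text
t 19.77 chest xy [-0.1403  0.0065] z 0.192 rot [-8.9990e+01  3.0000e-02 -1.6631e+02] F chest [ 0.02 -1.05] 0.89 gap -0.004 q [ 4.9 14.4 98.6 -0.  67.  81.2]
```

View pics/w12.png

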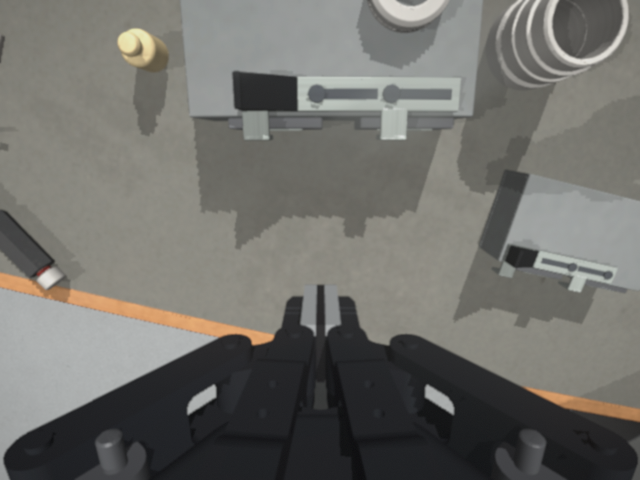

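View pics/t12c.png

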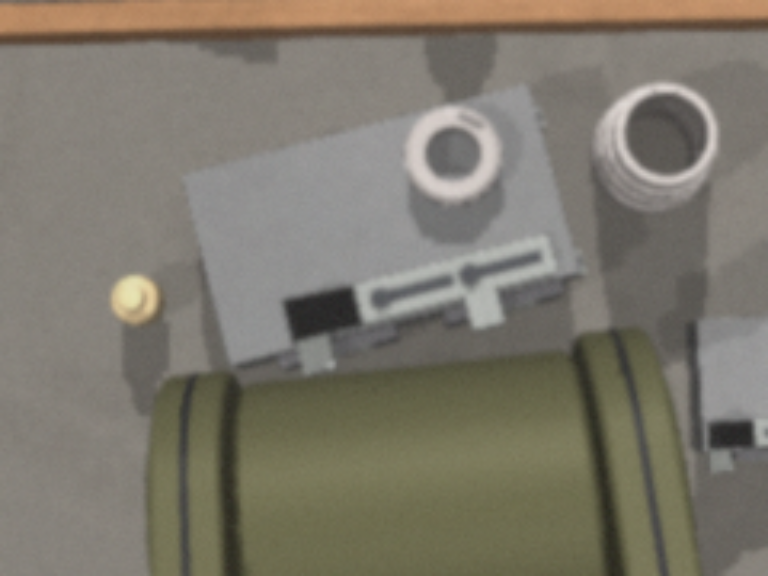

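Bolts are at the left ends of both slots and the tongues stand in front of both drawers (wrist px (257,125), (394,125)). I'll check bar travel, drawer fronts and the loose objects numerically.

```bash
python3 - <<'E'
from h import *
d=np.load('pose.npz');R=d['R'];t=d['t'];c=load('w12')
iv=lambda w:(R.T@(w[:2]-t)).round(4)
cv2.imwrite('pics/w12c.png',cv2.resize(c['pixels'][55:150,180:490,::-1],None,fx=2.5,fy=2.5,interpolation=cv2.INTER_CUBIC))
for n,u,v,z in [('thumb bl',233,72,.092),('thumb fl',236,110,.092),('L front l',229,129,.056),('L front r',322,129,.056),('R front r',453,128,.056)]: print(n,iv(onz(c,u,v,z)))
a=load('top0')['pixels'].astype(int);b=load('t12')['pixels'].astype(int)
m=np.abs(a-b).sum(2)
for n,(u0,u1,v0,v1) in dict(ring=(305,337,196,228),bush=(365,405,190,232),weight=(214,230,250,268)).items(): print(n,m[v0:v1,u0:u1].mean().round(1),m[v0:v1,u0:u1].max())
E
```

```text
thumb bl [-0.034   0.0618]
thumb fl [-0.0559  0.0609]
L front l [-0.0666  0.0745]
L front r [-0.0658  0.0075]
R front r [-0.0633 -0.0871]
ring 22.3 43
bush 18.1 44
weight 21.9 41
```

View pics/w12c.png

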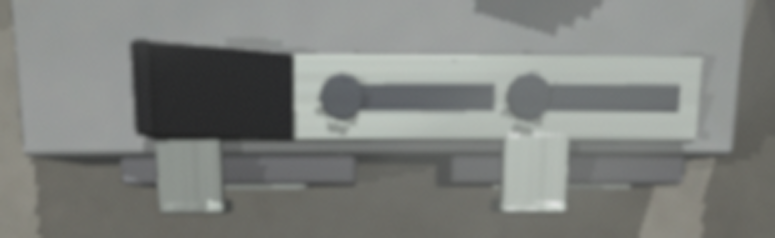

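Thumb face is now at y = 61 mm, exactly where locked should be (97 - 36). But travel from my earlier reading is 33.6 mm, so I'll cross-check with the bar's right end and slots relative to the chest.

```bash
python3 - <<'E'
from h import *
d=np.load('pose.npz');R=d['R'];t=d['t']
iv=lambda w:(R.T@(w[:2]-t)).round(4)
a=load('w7');b=load('w12')
cv2.imwrite('pics/w7c.png',cv2.resize(a['pixels'][65:160,20:330,::-1],None,fx=2.5,fy=2.5,interpolation=cv2.INTER_CUBIC))
f=lambda c,u,z=.065:iv(onz(c,u[0],u[1],z))
# automatic bar right end: brightness profile along tool rows
for n,c,rows,u0,u1 in (('w7',a,(85,92),290,340),('w12',b,(82,88),440,480)):
    g=c['pixels'][rows[0]:rows[1]].mean((0,2)); k=u0+np.argmin(np.diff(g[u0:u1])); v=(rows[0]+rows[1])/2
    print(n,'bar right end',k,f(c,(k+.5,v),.066))
E
```

```text
w7 bar right end 312 [-0.0363 -0.0511]
w12 bar right end 474 [-0.0352 -0.0954]
```

View pics/w7c.png

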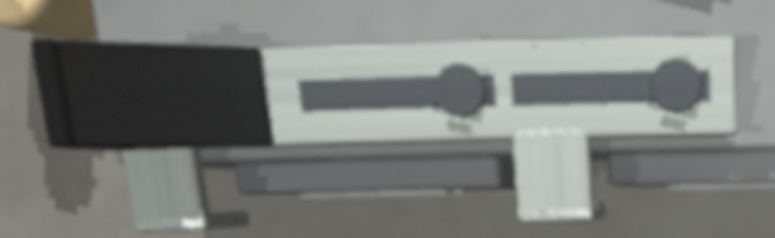

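```bash
python3 - <<'E'
from h import *
d=np.load('pose.npz');R=d['R'];t=d['t']
a=load('w7');b=load('w12')
A=lambda u,v,z:(R.T@(onz(a,20+u/2.5,65+v/2.5,z)[:2]-t)).round(4)
B=lambda u,v,z:(R.T@(onz(b,180+u/2.5,55+v/2.5,z)[:2]-t)).round(4)
z=.068
print('end',A(734,85,z),B(699,97,z)); print('jn',A(266,95,z),B(293,97,z))
print('slotR end',A(709,85,z),B(679,97,z)); print('slotL r',A(495,90,z),B(494,97,z)); print('tongueM l/r',A(514,140,z),B(503,145,z),A(582,130,z),B(566,145,z)); print('bolts',A(460,90,.07),B(343,97,.07),A(677,85,.07),B(529,97,.07))
E
```

```text
end [-0.0423 -0.0518] [-0.0413 -0.085 ]
jn [-0.0437  0.0581] [-0.0435  0.0246]
slotR end [-0.0423 -0.046 ] [-0.0415 -0.0796]
slotL r [-0.0432  0.0038] [-0.0426 -0.0295]
tongueM l/r [-0.0544  0.0001] [-0.0549 -0.0326] [-0.0522 -0.0161] [-0.0546 -0.0498]
bolts [-0.0433  0.0114] [-0.0435  0.0111] [-0.0425 -0.0387] [-0.0427 -0.0385]
```

The image puts travel at 33.4–34 mm, with 2 mm calibration. The final position matches locked, and the bar took 25 N without moving. There is plenty of time, so I'll press the thumb piece once more to settle it, retracing the retreat.

>>> {"method": "servo_tool", "body": {
  "commands": [
    [[0, 0, -2], 0],
    [[0, 0, -3], 0],
    [[0, 0, -3], 0],
    [[0, 0, -2.2], 0],
    [[-2, 0, 0], 0],
    [[-3, 0, 0], 0],
    [[-3, 0, 0], 0],
    [[-2, 0, 0], 0],
    [[0, 0, 0], 0],
    [[0, 0, 0], 0]
  ]
}}

```text
time_s: 20.7
position: [0.5692, 0.2095, 0.1908]
eef_rot: [-90.0, -0.1, -166.1]
force: [-0.2, -1.0, -0.2]
finger_gap: 0.006
```

```bash
python3 -c "
from h import *
st()"
```

```text
t 20.7 chest xy [-0.0417  0.1121] z 0.1908 rot [-9.0010e+01 -6.0000e-02 -1.6609e+02] F chest [-0.42 -0.89] -0.22 gap 0.006 q [16.2 22.3 86.3  0.  71.5 92.3]
```

>>> {"method": "servo_tool", "body": {
  "commands": [
    [[0, 2, 0], 0],
    [[0, 3, 0], 0],
    [[0, 3, 0], 0],
    [[0, 2, 0], 0],
    [[0, 0.9, 0], 0],
    [[0, 0, 0.5], 0],
    [[0, 0, 0.7], 0],
    [[0, 0, 0.7], 0],
    [[0, 0, 0.6], 0],
    [[0, 0, 0.4], 0]
  ]
}}

```text
time_s: 21.53
position: [0.5773, 0.1789, 0.0839]
eef_rot: [-90.0, 0.2, -166.2]
force: [0.3, 0.9, 0.2]
finger_gap: 0.001
```

>>> {"method": "servo_tool", "body": {
  "commands": [
    [[0, 0, 0.2], 0],
    [[0, 0, 0.1], 0],
    [[0, 0, 0.1], 0],
    [[0, 0, 0.1], 0],
    [[0, 0, 0.1], 0],
    [[0, 0, 0.1], 0]
  ]
}}

```text
time_s: 22.03
position: [0.5776, 0.1734, 0.0823]
eef_rot: [-90.0, -0.0, -166.2]
force: [-0.9, 5.0, 0.4]
finger_gap: 0.003
```

```bash
python3 -c "
from h import *
st()"
```

```text
t 22.03 chest xy [-0.0415  0.075 ] z 0.0823 rot [-9.0040e+01 -1.0000e-02 -1.6618e+02] F chest [0.24 5.03] 0.43 gap 0.003 q [12.7 28.5 93.9  0.  57.7 88.8]
```

>>> {"method": "servo_tool", "body": {
  "commands": [
    [[0, 0, 0.1], 0],
    [[0, 0, 0.1], 0],
    [[0, 0, 0.1], 0],
    [[0, 0, 0.1], 0],
    [[0, 0, 0.1], 0],
    [[0, 0, 0.1], 0]
  ]
}}

```text
time_s: 22.53
position: [0.5777, 0.173, 0.0824]
eef_rot: [-90.6, 0.0, -166.3]
force: [-5.0, 20.5, 1.4]
finger_gap: 0.001
```

>>> {"method": "servo_tool", "body": {
  "commands": [
    [[0, 0, 0.1], 0],
    [[0, 0, 0.05], 0],
    [[0, 0, 0], 0],
    [[0, 0, 0], 0]
  ]
}}

```text
time_s: 22.87
position: [0.5777, 0.173, 0.0825]
eef_rot: [-90.7, 0.0, -166.3]
force: [-5.6, 21.7, 1.9]
finger_gap: 0.001
```

It stops at the same point (TCP y 0.1730) under 22 N, so the bar is at its end stop. Retreating and handing in.

>>> {"method": "servo_tool", "body": {
  "commands": [
    [[0, 0, -0.4], 0],
    [[0, 0, -0.8], 0],
    [[0, 0, -1.5], 0],
    [[0, -1, -1.5], 0],
    [[0, -2, 0], 0],
    [[0, -3, 0], 0],
    [[0, -3, 0], 0],
    [[2, -2, 0], 0],
    [[3, 0, 0], 0],
    [[3, 0, 0], 0]
  ]
}}

```text
time_s: 23.7
position: [0.4929, 0.1885, 0.1949]
eef_rot: [-90.0, 0.3, -166.2]
force: [-0.7, -0.0, -0.6]
finger_gap: 0.002
```

>>> {"method": "servo_tool", "body": {
  "commands": [
    [[2, 0, 2], 0],
    [[0, 0, 3], 0],
    [[0, 0, 3], 0],
    [[0, 0, 2], 0],
    [[0, 0, 0], 0],
    [[0, 0, 0], 0]
  ]
}}

```text
time_s: 24.2
position: [0.4965, 0.0854, 0.1931]
eef_rot: [-90.0, 0.1, -166.3]
force: [-0.3, -0.4, -0.3]
finger_gap: -0.001
```

```bash
python3 - <<'E'
from h import *
st()
c=snap('wrist','w13');t=snap('top','t13')
a=load('top0')['pixels'].astype(int);b=t['pixels'].astype(int);m=np.abs(a-b).sum(2)
for n,(u0,u1,v0,v1) in dict(ring=(305,337,196,228),bush=(365,405,190,232),weight=(214,230,250,268)).items(): print(n,m[v0:v1,u0:u1].mean().round(1),m[v0:v1,u0:u1].max())
E
```

```text
t 24.2 chest xy [-0.1402  0.0072] z 0.1931 rot [-9.001e+01  5.000e-02 -1.663e+02] F chest [-0.42 -0.27] -0.34 gap -0.001 q [ 4.9 14.3 98.5  0.  67.1 81.2]
ring 22.3 42
bush 18.5 43
weight 22.2 36
```

View pics/w13.png

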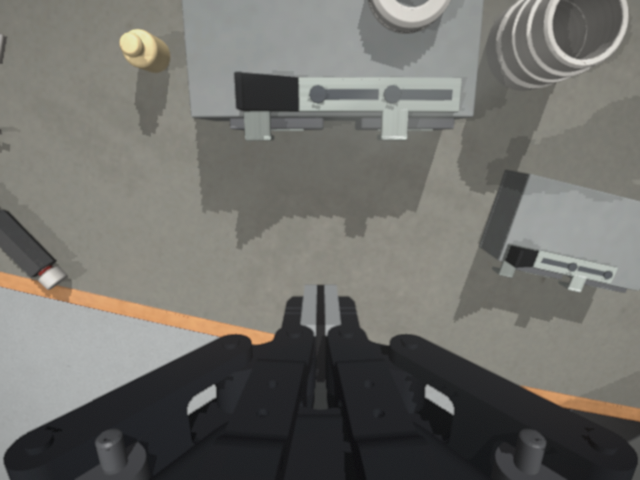

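Both drawers are shut, tongues at px (258,125) and (395,125) stand in front of them, and the arm is clear.

```bash
python3 -c "
from h import *
print(manip.finish_job())"
```

```text
the job is handed in; nothing more can be done
None
```

I pushed both drawers of the larger chest fully shut, left then right. Only then did I push the locking bar to its stop by the thumb piece. I handed in at about 24 s with the arm clear and touching nothing.

- **Drawers:** I pushed each one home slowly, at 10 mm/s or less near the end. At its stop each took about 11 N without moving, and the last wrist view shows both fronts flush.
- **Locking bar:** The thumb piece ended at y ≈ 61 mm in the chest's frame, which is the locked position. I pressed it a second time, and it stopped at the same point under 22 N. Both tongues stand in front of the drawers.
- **Loose items:** The ring gauge, bushing and weight are unchanged between the first and last top views.
- **Disagreement:** Comparing the views before and after gave a bar travel of 33–34 mm rather than 36 mm. I put this down to the roughly 2 mm camera calibration, because the end position and the repeated hard stop both indicate fully locked.

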